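# Snap a specimen carrier shut and seal it in the spring seal setter

## Robot

A 6-joint arm with a two-finger parallel gripper is mounted at the origin on a cart in front of the work surface, level with it; the furniture and walls round the work are solid. World frame = base frame: x ahead of the robot, y to its left, z up, the work surface at z = 0. Lengths are in mm, angles in rad, forces in N, time in s.
With the tool pointing down it reaches from about 150 to 775 mm from the base axis. Payload 6.1 kg.
Tool frame: the origin (TCP) lies midway between the tips of the shut fingers; the grasp point (between the pads) lies 19 mm behind it (grasp_offset is the distance from the TCP to the grasp point, in mm); z points along the fingers, y is the direction in which the jaws open and shut (so a half turn about z gives the same grasp; the last joint's range is limited). The gripper opens to 85 mm and grips with 20 to 120 N. Pads are 22 mm wide; open, the fingers measure 114 mm over their backs; the gripper's body (76 mm by 85 mm) begins 54 mm behind the grasp point. The pads swing forward as they close: fully open they stand 13 mm farther back than shut.
Start: joints at [-1.349, 0.126, -0.04, 1.405, 0, 1.571], TCP at [115.487, -512.124, 231.295] pointing down, gripper open.
Joint ranges: [-2.72, 2.72], [-0.95, 1.95], [-1.27, 1.35], [-1.78, 2.02], [-1.46, 1.47], [-3.14, 3.14]. Speed limits (rad/s): [2.39, 2.39, 3.01, 3.14, 3.14, 3.14].

## Interface

Orientations are given as a unit quaternion [x, y, z, w].
In Python, from plant import * gives the robot as it stands.
- The arm moves only by the tool jog_arm, never from a script. Its argument "deltas" is a list of rows, each a list of 2 entries, a list of its own where there are three numbers: the shift along the world's x, y, z in cm, then the turn about the world's z in rad. A call has 1 to 8 rows; each row shifts and turns the pose as measured when the row begins; what a row does not reach is not made up. A row lasts 1/12 s, in which the tool goes at most 41.7 mm and 7.16 degrees, less where a joint would pass 70% of its speed; a pose out of reach is approached as far as the arm can. A call is refused whole if a number of a shift passes 4.17 or a number of a turn 0.125, either way. A call with a gripper value outside its range is refused whole. "claw" is the opening, from -1 (shut) to 1 (fully open), so that 0 is half open, set as the call begins (left out, the last holds). The fingers move at their own pace and stop on an object; "force" is the grip in N (left out, the last holds). Time passes only in rows, so rows that do not move let the fingers close. It gives the time, the measured TCP pose, the force and the opening at its end, in the units of the state.
- read_state(): the state, without advancing time (a new reading comes with each control period).
- get_image(name): name is "scene" or "side" or "wrist"; returns (picture, depth): 400x640x3 uint8, blue, green, red; 400x640 float32, mm along the optical axis (not along the pixel's ray), 0 where there is no reading.
- get_calibration(name): a dict with "intrinsics" (3x3 intrinsics, pixels), "rvec" (rotation vector, rad) and "tvec" (3), from world to camera coordinates, as OpenCV has them. Camera axes: x right, y down, z forward; pixel columns grow to the right and rows downward; lengths in mm; the calibration is good to about 2 mm. A picture is of the moment at which its call begins: read the wrist's pose just before it. get_calibration takes no time and is no camera call; for the wrist camera it gives the pose at the moment of the call.
- job_done(): hands the job in, once; it reports no verdict.
Trained networks look in the newest picture that a camera, given by its name, has taken for a name from the list of things; names that differ only in an ending like _2 or _b are one class to them, and where a whole thing is asked for, a point or a joint stands for the part that bears it (a point fixed in the world has none). Each returns a list of dicts, best first, with "p" (0 to 1); they miss things now and then, are a little off and sometimes report something else, mostly with a low value. They report only what shows in the picture. A call takes as long as a camera call. They do not tell look-alikes from the thing itself.
- spot_in(camera, thing): "rect" ([centre column, centre row, width, height] in pixels, round what is visible of it).
- landmark_of(camera, thing): "centre" ([column, row] in pixels: a listed point, or the origin of a listed thing).
The state is a dict: "t": time; "joints": joint angles; "joint_velocities": joint speeds; "tau": joint torques, N m; "tool_pos": TCP position; "ee_rot": TCP orientation; "ft_force": force on the tool from outside, world axes, zero at the start; "ft_torque": the same for the moment, N m; "opening": finger opening in mm.
Only numpy, scipy, OpenCV 4.12 (cv2) and the standard library are available. Lean on these libraries where they do the work, as an engineer would, in place of code of your own. Each camera call takes 0.05 s, during which the arm holds its last target.

## Task

Close and seal the specimen carrier whose lid still stands up off its body. Stand the dropper bottle that blocks the way into the bench seal setter aside, upright on the bench; press the carrier's lid straight down until its end clips snap, slide the carrier, well end first, under the setter's gate until it is fully home against the stop, and only then push the setter's black knob straight down until its spring trips and drives the seal pin in. Let the knob come back up, leave the carrier home in the setter, and do not tip the bottle or disturb the already sealed carrier, the other dropper bottle or the Petri dish.

Things in the scene. Friction and masses are not known exactly. Their poses are not given: they have to be found in the camera images.
- carrier_mid (a point): Centre of the specimen carrier to seal, 14 mm above its underside: a loose flat white plastic box, about 0.25 kg, 150 long (its x) x 50 wide (y) x 22 high, carrying a 6 mm thick grey lid that stands raised at the start (overall height then 34 mm, 28 mm when shut). +x points to the well end, the front; -x to the plain tail; z is up.
- carrier_grip (a point): Place to grip that carrier across its 50 mm width: 55 mm behind its centre towards the tail (20 mm from the tail end), 14 mm above its underside; axes as carrier_mid. The tail half has fine ribs on its sides and stays outside the setter.
- lid_top (a point): Centre of the top face of that carrier's lid (148 x 48 mm): 34 mm above the bench while raised, 28 mm once shut. The lid slides straight down only and cannot come off; a clip arm hangs from it at each short end. Press it here, straight down.
- lid (a joint): How far that lid has been pressed down, m: 0 raised (at the start), 0.006 shut. It resists with up to about 13 N in the first 2 mm, then snaps shut by itself and stays shut.
- carrier_well (a point): Centre of the round seal well in that carrier's lid, 28 mm above the carrier's underside, 45 mm ahead (+x) of its centre and 30 mm from its front end: a hole of 12 mm diameter with a steel eyelet. The 6 mm seal pin stands in it, its top 1 mm below the lid's top; only the setter's punch fits in.
- seal_pin (a joint): How far the seal pin has been driven down, m: 0 at the start, 0.004 fully driven. It stays where it is driven.
- setter_nest (a point): The point of the fixed grey seal setter on its vertical punch axis, 28 mm above the bench. x is the direction in which a carrier is slid in, y left, z up. Home, the carrier's well lies here, its centre 45 mm and its grip place 100 mm back (-x). Overhead: gate bar, head (z 60 to 94 mm, 46 wide, from 20 mm in front of the axis to the rear) and barrel (28 mm wide, up to 116 mm).
- setter_mouth (a point): Mouth of the setter's guides at bench level, 67 mm in front (-x) of the punch axis; axes as setter_nest. Two aluminium guides 24 mm high, 53 mm apart inside, 77 mm outside, run from 45 mm before the axis to the stop; in front of that they flare to about 78 mm inside (92 mm outside) here. The carrier slides between them on the bench itself.
- setter_gate (a point): Middle of the underside of the gate, a cross bar over the guides 27 mm in front (-x) of the punch axis, 31 mm above the bench, its top at 42 mm: a carrier with a shut lid (28 mm) passes under it, one with a raised lid (34 mm) does not.
- setter_stop (a point): Middle of the stop face, 30 mm behind (+x) the punch axis, 14 mm above the bench: the front of the column. The carrier is fully home when its front end touches this face.
- knob_top (a point): Centre of the top of the setter's black mushroom knob (38 mm diameter) on the punch axis, 150 mm above the bench when up, the highest part of the setter. Press it here, straight down, with closed fingers.
- plunger (a joint): How far the knob has been pressed down, m: 0 up, 0.0125 at the bottom stop. The spring resists with about 5 N at first, rising steadily to about 15 N at 9 to 10 mm; there it trips: the force drops to a few N and the hammer inside snaps down and drives the pin. Press on to the bottom stop to be sure. Let go, it returns up and resets by itself.
- punch_tip (a point): Tip of the thin steel punch point (5 mm diameter) on the punch axis under the barrel: 37 mm above the bench at rest. While the knob is pressed it creeps down by up to 5 mm; when the spring trips it shoots down into the well to about 23 mm; it goes back up as the knob returns.
- sealed_mid (a point): Centre (14 mm above the underside) of the other, already sealed carrier: the same shape, lid shut (28 mm high overall). Loose; leave it alone.
- bottle_mid (a point): Centre, half-way up, of the dropper bottle that blocks the way: it stands on the bench in front of the setter's mouth, between the two carriers. 71 mm high overall; round body 26 mm in diameter up to 49 mm, cap 16 mm wide above it; 41 g. z is up along it. Bench is free nearer the robot and to the right; a tall analyser stands to the left (beyond y = -0.15).
- dropper_4: The other, smaller dropper bottle, 24 mm diameter, 62 mm high, origin at the centre of its underside, beside the setter. Leave it alone.
- petri_1: Petri dish, 62 mm diameter, 13 mm high, origin at the centre of its underside, beside the setter. Leave it alone.
Things that resemble listed ones, but are neither listed nor needed, are in the scene too. Leave any green, orange or pink look-alike of the part that bears bottle_mid alone.

How it is judged (in metres and radians):
On the way, in this order (a step that is already met when the one before it is completed fails the run):
1. the lid is pressed down until its clips snap (value of joint lid above 0.005 m), for 0.2 s.
2. the closed carrier is fully home in the setter (value of joint lid above 0.005 m and horizontal distance between carrier_well and setter_nest below 0.004 m), for 0.2 s.
3. the setter trips and drives the seal pin, with the carrier home (all of step 2 and value of joint plunger above 0.008 m and value of joint seal_pin above 0.003 m), for 0.02 s.
At the end, for the whole second after the job is handed in: Lid shut (down over 5 of 6 mm), seal pin driven (over 3 of 4 mm), carrier flat on the bench and home in the setter (well within 4 mm of the punch axis), knob and punch back up (within 3 mm), and the bottle that blocked the way upright (within 0.15 rad) on the bench (all of step 2 and value of joint seal_pin above 0.003 m and value of joint plunger below 0.002 m and height (world z) of punch_tip above 0.034 m and height (world z) of bottle_mid below 0.042 m and angle between bottle_mid's own z axis and vertical below 0.15 rad and height (world z) of carrier_mid below 0.018 m and angle between carrier_mid's own z axis and vertical below 0.06 rad); the robot touches nothing.
It fails at once if the dropper bottle that was in the way is tipped (angle between bottle_mid's own z axis and vertical above 0.6 rad).
It fails at once if the setter is tripped without the closed carrier home in it (height (world z) of punch_tip below 0.028 m and (horizontal distance between carrier_well and setter_nest above 0.006 m or value of joint lid below 0.004 m)).
It fails at once if the sealed carrier is shifted by more than 2 cm (distance of sealed_mid from where it was at the start of the episode above 0.02 m).
It fails at once if the small dropper bottle beside the setter is shifted by more than 2 cm or tipped (distance of dropper_4 from where it was at the start of the episode above 0.02 m or angle between dropper_4's own z axis and vertical above 0.35 rad).
It fails at once if the Petri dish is shifted by more than 2 cm or tipped (distance of petri_1 from where it was at the start of the episode above 0.02 m or angle between petri_1's own z axis and vertical above 0.35 rad).
It also fails if it takes over 64 s, if anything falls off the work surface, if the arm or the gripper's body presses on something with over 40 N, if the wrist force passes 120 N, or if a joint passes its speed limit or range.

## Working session

There is one attempt and no reset: what is moved stays moved. The work goes in short steps, Python scripts to look and compute and a tool call to move; the robot and the scene stay as the last step left them, time stands still between calls to the robot, and variables do not carry over. Pictures are saved under pics/ and viewed, and the job is handed in when it is done.

Besides the shell and the picture viewer there is one more tool, called after "Request:" as name(argument=value, ...) on one line, values as JSON. jog_arm: Moves the arm, as the interface text tells. Its arguments: {"type":"object","properties":{"deltas":{"type":"array","items":{"type":"array"}},"claw":{"type":"number"},"force":{"type":"number"}},"required":["deltas"]}

```bash
ls; mkdir -p pics
cat > h.py <<'E'
from plant import *
import numpy as np, cv2
def cal(n):
    c=get_calibration(n); K=np.array(c["intrinsics"],float); R=cv2.Rodrigues(np.array(c["rvec"],float))[0]; t=np.array(c["tvec"],float).ravel(); return K,R,t
def ray_z(n,px,z,c=None):
    K,R,t=c or cal(n); d=R.T@(np.linalg.inv(K)@np.array([px[0],px[1],1.0])); o=-R.T@t
    return o+d*(z-o[2])/d[2]
def cloud(n,depth,c=None):
    K,R,t=c or cal(n); v,u=np.mgrid[0:depth.shape[0],0:depth.shape[1]]
    P=np.stack([(u-K[0,2])/K[0,0]*depth,(v-K[1,2])/K[1,1]*depth,depth],-1)
    return (P-t)@R
def proj(n,p,c=None):
    K,R,t=c or cal(n); q=K@(R@np.array(p,float)+t); return q[:2]/q[2]
E
python3 - <<'E'
from h import *
for n in ["scene","side","wrist"]:
    c=cal(n); im,d=get_image(n); cv2.imwrite(f"pics/{n}0.png",im); np.savez(f"{n}0.npz",im=im,d=d,K=c[0],R=c[1],t=c[2])
    print(n,-c[1].T@c[2])
    for th in ["carrier_mid","lid_top","carrier_well","sealed_mid","bottle_mid","knob_top","setter_mouth","setter_gate","setter_nest","dropper_4","petri_1"]:
        try:
            r=landmark_of(n,th); print(th,[(np.round(x["centre"]).tolist(),round(x["p"],2)) for x in r][:4])
        except Exception as e: print(th,e)
print(read_state())
E
```

```text
pics
scene [ 720.80097217 -794.68449656  829.89352967]
carrier_mid [([276.0, 266.0], 0.8)]
lid_top [([278.0, 257.0], 0.95), ([376.0, 217.0], 0.66)]
carrier_well [([279.0, 268.0], 0.26)]
sealed_mid [([362.0, 186.0], 0.7)]
bottle_mid [([258.0, 180.0], 0.86), ([315.0, 205.0], 0.82), ([307.0, 163.0], 0.64), ([277.0, 165.0], 0.63)]
knob_top [([377.0, 216.0], 0.68)]
setter_mouth [([343.0, 242.0], 0.77)]
setter_gate [([359.0, 244.0], 0.69)]
setter_nest [([375.0, 252.0], 0.84)]
dropper_4 [([355.0, 316.0], 0.52), ([344.0, 243.0], 0.4)]
petri_1 [([423.0, 244.0], 0.7)]
side [-203.16074163  -64.60504359  690.5733256 ]
carrier_mid [([379.0, 272.0], 0.77)]
lid_top [([379.0, 265.0], 0.61)]
carrier_well [([377.0, 248.0], 0.6)]
sealed_mid [([254.0, 272.0], 0.84), ([310.0, 275.0], 0.47)]
bottle_mid [([334.0, 326.0], 0.87), ([298.0, 334.0], 0.84), ([311.0, 276.0], 0.79), ([278.0, 310.0], 0.77)]
knob_top [([312.0, 178.0], 0.79), ([257.0, 273.0], 0.64)]
setter_mouth [([317.0, 261.0], 0.65)]
setter_gate [([313.0, 239.0], 0.63), ([380.0, 293.0], 0.46)]
setter_nest [([314.0, 230.0], 0.88)]
dropper_4 [([360.
[... 281 characters left out ...]
per_4 []
petri_1 []
{'t': 1.8, 'joints': array([-1.34899260e+00,  1.25830857e-01, -3.95952224e-02,  1.40537245e+00,
        1.31922243e-05,  1.57081468e+00]), 'joint_velocities': array([-0.00101687,  0.00065146, -0.0017431 , -0.00018483,  0.00130431,
        0.0016438 ]), 'tau': array([ 1.10504436e-03, -4.35698569e+01,  3.53087282e+01,  1.35169201e-03,
        2.15624036e-04, -2.85159182e-06]), 'tool_pos': array([ 115.49852896, -512.13883811,  231.28051731]), 'ee_rot': array([ 9.93857705e-01,  1.10665546e-01,  6.43359883e-06, -1.82541125e-06]), 'ft_force': array([-0.43427506, -0.0568166 , -0.08788235]), 'ft_torque': array([-0.01109834,  0.01466029,  0.03274015]), 'opening': 85.3385420465985}
```

View pics/scene0.png

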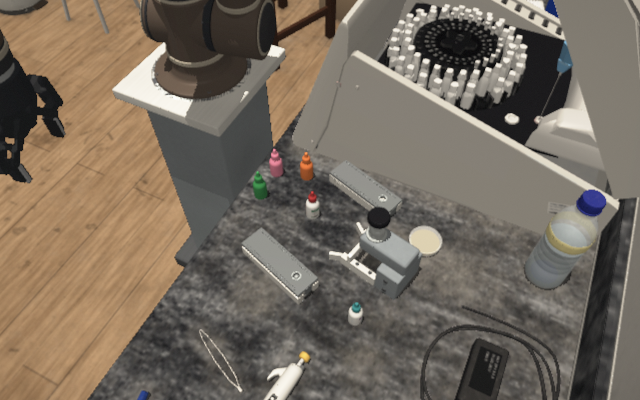

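View pics/side0.png

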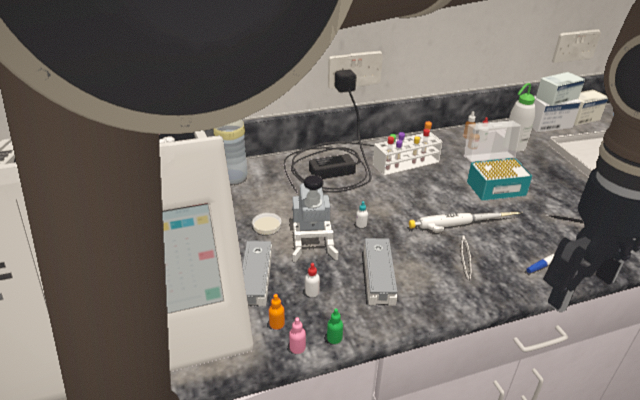

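Run:
```python
import numpy as np,cv2
z=np.load("scene0.npz"); im=z["im"][140:350,220:480]; cv2.imwrite("pics/scz.png",cv2.resize(im,None,fx=2.8,fy=2.8,interpolation=cv2.INTER_CUBIC))
z=np.load("side0.npz"); im=z["im"][160:360,220:440]; cv2.imwrite("pics/siz.png",cv2.resize(im,None,fx=3,fy=3,interpolation=cv2.INTER_CUBIC))
```

```text
(no output)
```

View pics/scz.png

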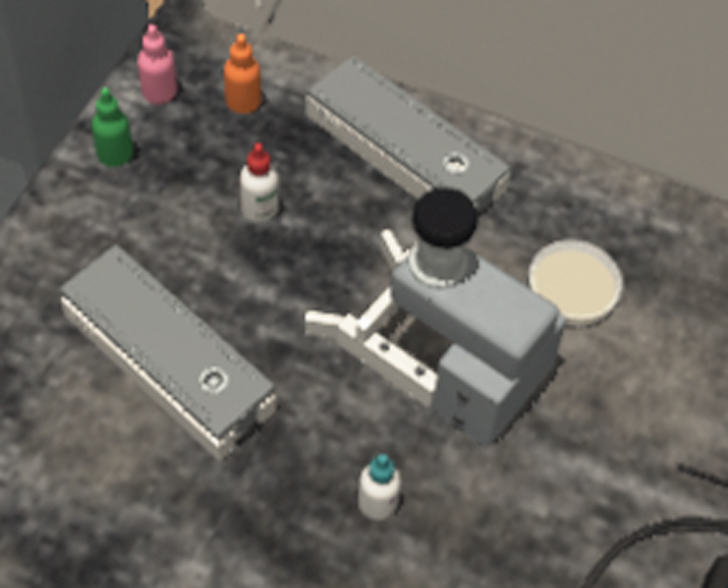

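View pics/siz.png

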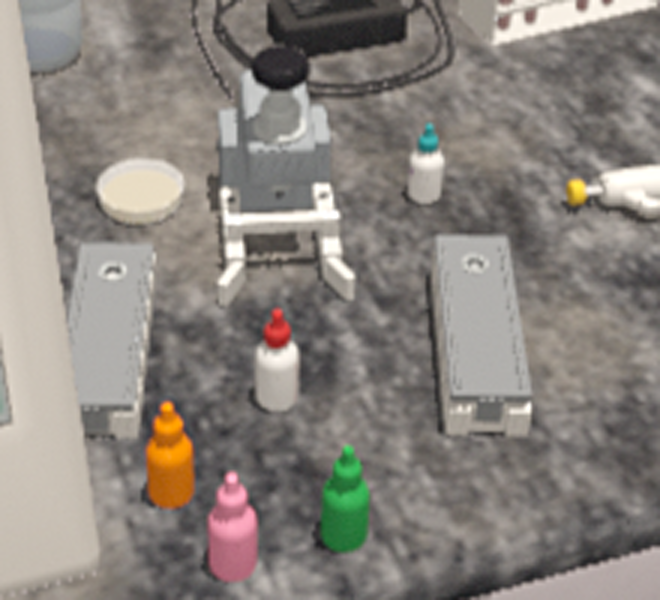

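Run:
```python
from h import *
z=np.load("scene0.npz"); c=(z["K"],z["R"],z["t"]); P=cloud("scene",z["d"],c)
s=np.load("side0.npz"); cs=(s["K"],s["R"],s["t"]); Q=cloud("side",s["d"],cs)
for n,px in dict(bottlecap=(312,196),liftcarr=(278,260),sealed=(362,182),knob=(379,216),well=(296,275),swell=(382,197),dish=(425,240),d4=(356,306)).items():
    print(n,P[px[1],px[0]].round(1))
for n,px in dict(bottlecap=(312,269),liftcarr=(380,262),sealed=(257,270),knob=(313,183),well=(377,247),swell=(257,249)).items():
    print("side",n,Q[px[1],px[0]].round(1))
def rect(P,lo,hi,box):
    m=(P[...,2]>lo)&(P[...,2]<hi)&(P[...,0]>box[0])&(P[...,0]<box[1])&(P[...,1]>box[2])&(P[...,1]<box[3])
    p=P[m]; r=cv2.minAreaRect(p[:,:2].astype(np.float32)); return len(p),r,p[:,2].mean().round(1),np.percentile(p[:,2],[5,50,95]).round(1)
# top view map
import sys
allP=np.concatenate([P.reshape(-1,3),Q.reshape(-1,3)])
m=(allP[:,0]>150)&(allP[:,0]<800)&(allP[:,1]>-650)&(allP[:,1]<-50)&(allP[:,2]>8)&(allP[:,2]<200)
p=allP[m]; img=np.zeros((650,600),np.uint8)
o=np.argsort(p[:,2]); p=p[o]
img[(800-p[:,0]).astype(int).clip(0,649),(-50-p[:,1]).astype(int).clip(0,599)]=(50+p[:,2]).clip(0,255).astype(np.uint8)
cv2.imwrite("pics/top.png",cv2.resize(cv2.applyColorMap(img,cv2.COLORMAP_JET),(552,598)))
```

```text
bottlecap [ 447.8 -278.1   60.2]
liftcarr [ 447.9 -412.7   33. ]
sealed [ 510.4 -183.4   30. ]
knob [ 594.3 -328.1  151.3]
well [ 490.6 -425.6   33.9]
swell [ 558.6 -195.5   23.2]
dish [ 666.1 -245.6   12.4]
d4 [ 610.6 -444.1   57.7]
side bottlecap [ 443.1 -275.4   61.1]
side liftcarr [ 450.  -413.2   34.3]
side sealed [ 504.2 -187.6   29.2]
side knob [ 579.4 -320.3  150.2]
side well [ 495.  -426.9   31.6]
side swell [ 565.1 -201.3   27.2]
```

View pics/top.png

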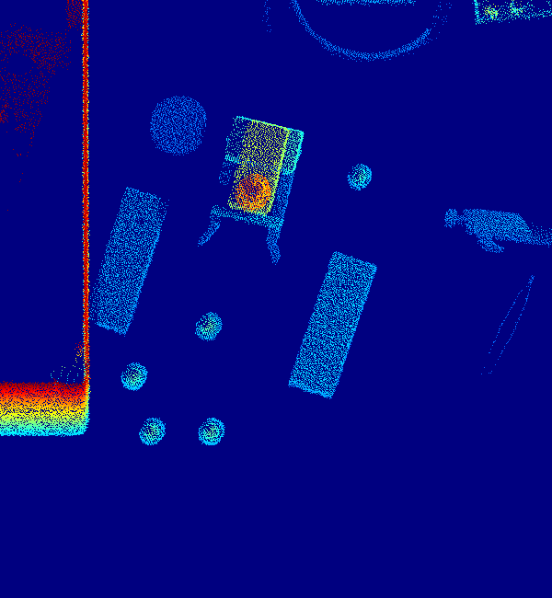

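```bash
cat > fit.py <<'E'
from h import *
def load(*ns):
    L=[]
    for n in ns:
        z=np.load(n); L.append(cloud("",z["d"],(z["K"],z["R"],z["t"])).reshape(-1,3))
    return L
def sel(p,x0,x1,y0,y1,z0,z1): return p[(p[:,0]>x0)&(p[:,0]<x1)&(p[:,1]>y0)&(p[:,1]<y1)&(p[:,2]>z0)&(p[:,2]<z1)]
E
python3 - <<'E'
from fit import *
for nm,p in zip(["scene","side"],load("scene0.npz","side0.npz")):
    print(nm)
    for n,b in dict(carr=(360,540,-480,-360,28,40),sealed=(430,610,-245,-145,22,34),knob=(555,630,-370,-290,140,158),head=(560,700,-380,-280,85,100),cap=(420,475,-305,-250,52,75),body=(420,475,-305,-250,10,48),dish=(600,710,-290,-190,6,20),d4=(570,640,-470,-410,15,70),guides=(510,570,-390,-260,15,40),guides2=(560,590,-390,-260,12,30), gate=(540,600,-390,-260,36,46)).items():
        q=sel(p,*b)
        if len(q)<5: print(n,len(q)); continue
        r=cv2.minAreaRect(q[:,:2].astype(np.float32)); v=q[:,:2]-q[:,:2].mean(0); w,V=np.linalg.eigh(v.T@v); a=V[:,1]; a=a*np.sign(a[0])
        print(n,len(q),np.round(r[0],1),np.round(r[1],1),round(r[2],1),"mean",q.mean(0).round(1),"pca",round(np.degrees(np.arctan2(a[1],a[0])),1),"zpc",np.percentile(q[:,2],[5,50,95]).round(1), "x",q[:,0].min().round(),q[:,0].max().round(),"y",q[:,1].min().round(),q[:,1].max().round())
E
```

```text
scene
carr 2101 [ 447.8 -412. ] [ 49.5 151.5] 71.1 mean [ 450.8 -414.1   34.3] pca -18.8 zpc [31.7 34.4 36.9] x 370.0 525.0 y -459.0 -365.0
sealed 1521 [ 524.5 -184.9] [ 80.6 168.9] 89.4 mean [ 518.6 -188.2   28.2] pca -15.4 zpc [24.7 28.4 31. ] x 440.0 609.0 y -226.0 -145.0
knob 403 [ 592.3 -326.2] [37.1 36. ] 0.4 mean [ 593.3 -328.6  149.4] pca -54.8 zpc [143.1 150.2 152.5] x 574.0 611.0 y -344.0 -308.0
head 1181 [ 619. -332.] [47.5 95.7] 77.5 mean [ 626.7 -338.6   93.9] pca -2.9 zpc [88.2 94.2 97.8] x 570.0 669.0 y -365.0 -304.0
cap 63 [ 447.4 -279.5] [13.3 10.8] 24.4 mean [ 448.  -279.9   61.3] pca 10.2 zpc [53.4 60.2 72.1] x 440.0 454.0 y -285.0 -273.0
body 190 [ 447.9 -280.5] [25. 22.] 32.4 mean [ 450.3 -284.2   32.1] pca 28.0 zpc [13.8 34.8 45.8] x 434.0 461.0 y -292.0 -266.0
dish 741 [ 665.1 -244.6] [61.3 61.6] 6.5 mean [ 666.1 -244.6   13.7] pca -35.0 zpc [11.  13.8 16.4] x 635.0 699.0 y -275.0 -214.0
d4 234 [ 609.9 -444.2] [23.8 19.1] 10.2 mean [ 610.8 -446.3   38.3] pca 16.8 zpc [18.9 36.6 59.4] x 598.0 621.0 y -454.0 -433.0
guides 249 [ 548.6 -313. ] [88.6 52.1] 83.8 mean
[... 1097 characters left out ...]
 [11.4 30.8 44.8] x 430.0 452.0 y -288.0 -262.0
dish 468 [ 646.3 -247.8] [97.4 61.9] 14.6 mean [ 659.2 -243.3   12.7] pca 16.4 zpc [ 8.2 13.  15.2] x 607.0 694.0 y -289.0 -213.0
d4 176 [ 602.3 -439.1] [24.  16.9] 77.6 mean [ 601.4 -437.9   35. ] pca 67.0 zpc [17.2 34.7 57. ] x 593.0 612.0 y -451.0 -428.0
guides 317 [ 549.1 -314.3] [87.5 54.7] 76.2 mean [ 551.7 -316.4   26.9] pca 77.2 zpc [16.6 24.8 38.9] x 512.0 570.0 y -354.0 -265.0
guides2 48 [ 572.3 -320.3] [17.8 85.9] 13.6 mean [ 572.4 -307.8   24.3] pca -75.7 zpc [17.  24.4 29.2] x 562.0 590.0 y -361.0 -278.0
gate 182 [ 574.1 -319.4] [74.7 34.7] 78.2 mean [ 563.8 -317.8   40.4] pca 76.6 zpc [36.4 40.9 43.4] x 551.0 591.0 y -354.0 -280.0
```

Request:
jog_arm(deltas=[[[3.2,2.3,-0.5],-0.07],[[3.2,2.3,-0.5],-0.07],[[3.2,2.3,-0.5],-0.07],[[3.2,2.3,-0.5],-0.07],[[3.2,2.3,-0.5],-0.07],[[3.2,2.3,-0.5],-0.07],[[3.2,2.3,-0.5],-0.07],[[3.2,2.3,-0.5],-0.06]], claw=0.2, force=25)

```text
t: 2.47
tool_pos: [374.4, -324.9, 190.8]
ee_rot: [0.983, -0.184, 0.0, 0.002]
ft_force: [0.9, -1.0, 0.5]
opening: 51.1
```

Request:
jog_arm(deltas=[[[2.8,1.8,0],0.02],[[2.8,1.8,0],0.01],[[1.3,1.1,0],0.01],[[0,0,0],0]])

```text
t: 2.8
tool_pos: [451.1, -269.7, 189.3]
ee_rot: [0.987, -0.161, 0.0, 0.002]
ft_force: [-0.7, -0.3, 0.2]
opening: 51.2
```

Run:
```python
from h import *
s=read_state(); print(s["tool_pos"],s["ee_rot"])
n="wrist"; c=cal(n); im,d=get_image(n); cv2.imwrite(f"pics/{n}1.png",im); np.savez(f"{n}1.npz",im=im,d=d,K=c[0],R=c[1],t=c[2])
```

```text
[ 451.11215815 -269.73754251  189.25023861] [ 9.86987391e-01 -1.60790528e-01  1.99985420e-04  1.50215167e-03]
```

View pics/wrist1.png

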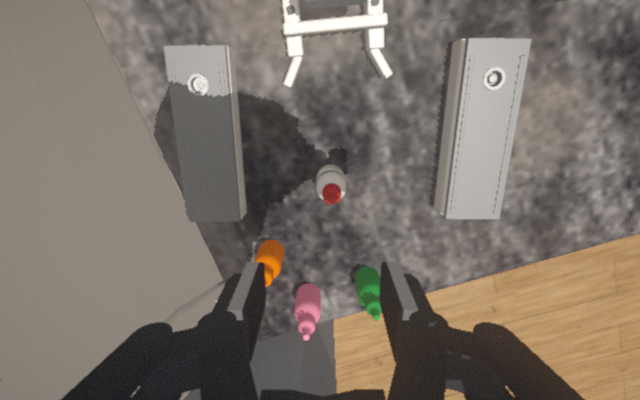

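Run:
```python
from fit import *
z=np.load("wrist1.npz");c=(z["K"],z["R"],z["t"])
p,=load("wrist1.npz")
for n,b in dict(carr=(360,540,-480,-360,28,40),sealed=(430,610,-245,-145,22,34),cap=(420,475,-305,-250,52,75),body=(420,475,-305,-250,10,48),gate=(540,600,-390,-260,36,46),guideR=(510,590,-390,-320,15,32),guideL=(510,590,-315,-260,15,32)).items():
        q=sel(p,*b)
        if len(q)<5: print(n,len(q)); continue
        r=cv2.minAreaRect(q[:,:2].astype(np.float32))
        print(n,len(q),np.round(r[0],1),np.round(r[1],1),round(r[2],1),q.mean(0).round(1),np.percentile(q[:,2],[5,50,95]).round(1))
print("well",ray_z("",(494,77),34,c),"swell",ray_z("",(199,85),28,c),"cap",ray_z("",(332,195),71,c))
```

```text
carr 10895 [ 447.  -411.4] [ 49.5 148.3] 71.2 [ 453.2 -412.2   34.5] [32.9 34.6 35.9]
sealed 10360 [ 517.6 -187.1] [ 49.7 149.1] 71.7 [ 522.9 -189.4   28.4] [26.6 28.6 29.9]
cap 320 [ 446.4 -276.3] [15.2 15.2] 11.5 [ 448.2 -276.6   61.8] [53.5 60.7 71.9]
body 554 [ 448.1 -276.5] [25.8 22.3] 78.0 [ 453.  -277.8   35.4] [14.2 39.5 44.9]
gate 1342 [ 565.8 -318.2] [76.9  8.3] 76.6 [ 565.3 -318.3   42.2] [39.8 42.4 43.8]
guideR 880 [ 546.1 -348. ] [15.8 58.4] 84.0 [ 547.4 -348.    22.9] [18.4 23.8 26.2]
guideL 854 [ 562.8 -282.8] [15.6 60. ] 70.0 [ 563.8 -283.3   23.2] [19.3 24.1 26.4]
well [ 490.42739531 -426.46414669   34.        ] swell [ 559.62559587 -200.84687631   28.        ] cap [ 449.58902329 -277.20686406   71.        ]
```

Request:
jog_arm(deltas=[[[-0.2,-0.35,-3.5],0],[[-0.2,-0.3,-3.8],0],[[-0.1,0,-3.8],0],[[0,0,-3],0],[[0,0,-1.5],0],[[0,0,-0.8],0],[[0,0,0],0]])

```text
t: 3.43
tool_pos: [440.4, -281.6, 22.1]
ee_rot: [0.986, -0.164, 0.002, 0.004]
ft_force: [-0.4, 1.0, 0.4]
opening: 51.2
```

Request:
jog_arm(deltas=[[[0.4,0.35,-0.5],0],[[0,0,0],0]])

```text
t: 3.6
tool_pos: [444.1, -279.3, 18.0]
ee_rot: [0.986, -0.166, 0.003, 0.005]
ft_force: [0.0, 0.3, 0.3]
opening: 51.4
```

Request:
jog_arm(deltas=[[[0,0.1,0],0],[[0,0,0],0],[[0,0,0],0],[[0,0,0],0],[[0,0,0],0]], claw=-1)

```text
t: 4.02
tool_pos: [447.4, -280.1, 22.9]
ee_rot: [0.986, -0.165, 0.007, 0.006]
ft_force: [0.5, -0.6, 0.0]
opening: 25.3
```

Request:
jog_arm(deltas=[[[0,0,2],0],[[0,0,3],0],[[0,-1,2.5],0],[[-0.5,-3,0.5],0],[[-0.8,-3.8,0],0],[[-0.8,-3.8,0],0],[[-0.8,-3.8,0],0],[[-0.7,-3.8,0],0]])

```text
t: 4.68
tool_pos: [411.4, -472.0, 110.3]
ee_rot: [0.987, -0.158, 0.008, 0.007]
ft_force: [1.4, 0.3, -0.6]
opening: 25.1
```

Request:
jog_arm(deltas=[[[-0.3,-2,0],0],[[-0.2,-1,-0.5],0],[[0,0,-1.5],0],[[0,0,-2],0],[[0,0,-2],0],[[0,0,-1],0],[[0,0,0],0]])

```text
t: 5.27
tool_pos: [404.0, -511.0, 37.3]
ee_rot: [0.987, -0.162, 0.01, 0.009]
ft_force: [-0.2, 0.3, -0.3]
opening: 25.0
```

Request:
jog_arm(deltas=[[[0,0,-0.6],0],[[0,0,-0.5],0],[[0,0,-0.2],0],[[0,0,0],0]])

```text
t: 5.6
tool_pos: [405.1, -509.7, 24.8]
ee_rot: [0.987, -0.161, 0.01, 0.009]
ft_force: [-0.5, -0.7, 0.5]
opening: 24.9
```

Request:
jog_arm(deltas=[[[0,0,-0.2],0],[[0,0,-0.1],0],[[0,0,0],0]])

```text
t: 5.85
tool_pos: [406.1, -510.4, 23.5]
ee_rot: [0.987, -0.161, 0.011, 0.01]
ft_force: [0.8, 0.1, 0.4]
opening: 25.1
```

Run:
```python
from h import *
s=read_state(); print(s["tool_pos"],s["ft_force"],s["t"])
im,d=get_image("scene"); cv2.imwrite("pics/sc2.png",cv2.resize(im[180:380,180:400],None,fx=3,fy=3))
```

```text
[ 406.12852604 -510.36136748   23.49510599] [0.77453801 0.10397429 0.39883028] 5.85
```

View pics/sc2.png

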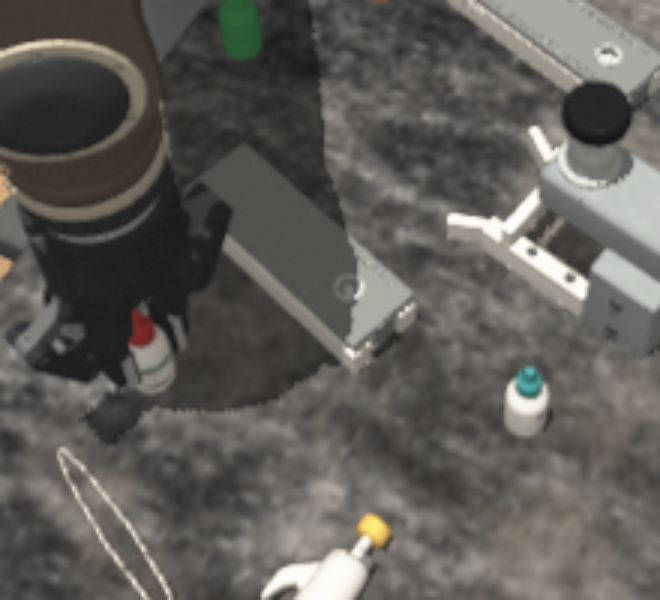

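Request:
jog_arm(deltas=[[[0,0,-0.2],0],[[0,0,-0.2],0],[[0,0,0],0]])

```text
t: 6.15
tool_pos: [406.7, -511.2, 20.9]
ee_rot: [0.987, -0.161, 0.012, 0.011]
ft_force: [0.9, -0.4, 0.0]
opening: 25.1
```

Request:
jog_arm(deltas=[[[0,0,-0.2],0],[[0,0,-0.2],0],[[0,0,0],0]])

```text
t: 6.4
tool_pos: [407.2, -511.6, 21.4]
ee_rot: [0.987, -0.161, 0.014, 0.012]
ft_force: [0.7, 0.1, -0.7]
opening: 25.4
```

Request:
jog_arm(deltas=[[[0,0,-0.4],0],[[0,0,0],0]])

```text
t: 6.57
tool_pos: [408.8, -512.9, 20.9]
ee_rot: [0.987, -0.161, 0.016, 0.013]
ft_force: [-0.9, -0.7, -1.1]
opening: 25.4
```

Request:
jog_arm(deltas=[[[0,0,0],0],[[0,0,0],0],[[0,0,0],0]], claw=0.1)

```text
t: 6.82
tool_pos: [409.0, -513.3, 20.7]
ee_rot: [0.987, -0.161, 0.016, 0.013]
ft_force: [-1.0, 0.3, 0.6]
opening: 47.0
```

Run:
```python
from h import *
s=read_state(); print(s["tool_pos"],s["ee_rot"],s["ft_force"],s["opening"],s["joints"],s["t"])
im,d=get_image("scene"); cv2.imwrite("pics/sc3.png",cv2.resize(im[220:340,180:300],None,fx=5,fy=5))
```

```text
[ 408.98631431 -513.25602382   20.72012391] [ 0.98671504 -0.16107499  0.01639542  0.0133964 ] [-0.97598371  0.29006362  0.57662337] 46.975808512491746 [-8.98973596e-01  4.08148626e-01 -1.40127015e-01  9.80229961e-01
  2.20412650e-03  2.56629839e+00] 6.8167
```

View pics/sc3.png

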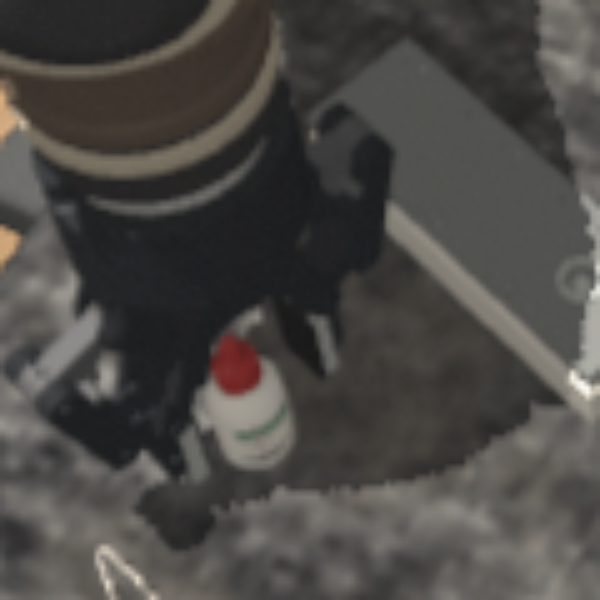

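Request:
jog_arm(deltas=[[[0,0,1.5],0],[[0,0,3],0],[[0,0,3.5],0],[[0,0,1.5],0],[[0.5,1,0],0],[[0.8,3,0],0],[[1,3,0],0],[[0.8,1.5,-0.5],0]])

```text
t: 7.53
tool_pos: [437.4, -425.1, 106.5]
ee_rot: [0.986, -0.165, 0.013, 0.01]
ft_force: [0.3, -1.0, -0.4]
opening: 46.8
```

Request:
jog_arm(deltas=[[[0.5,0.7,-1],0],[[0.2,0.2,-1.5],0],[[0,0,-1.5],0],[[0,0,-1],0],[[0,0,0],0]], claw=-1)

```text
t: 7.95
tool_pos: [445.3, -407.6, 46.8]
ee_rot: [0.987, -0.161, 0.01, 0.008]
ft_force: [0.8, 0.4, 0.2]
opening: -0.1
```

Run:
```python
from h import *
s=read_state(); print(s["tool_pos"],s["ee_rot"],s["ft_force"],s["opening"],s["t"])
im,d=get_image("scene"); cv2.imwrite("pics/sc4.png",cv2.resize(im[180:340,180:390],None,fx=3.5,fy=3.5))
```

```text
[ 445.31968578 -407.57927897   46.78175202] [ 0.98681142 -0.16134631  0.01025953  0.0080827 ] [0.84469476 0.38680139 0.21329792] -0.09164895884070798 7.95
```

View pics/sc4.png

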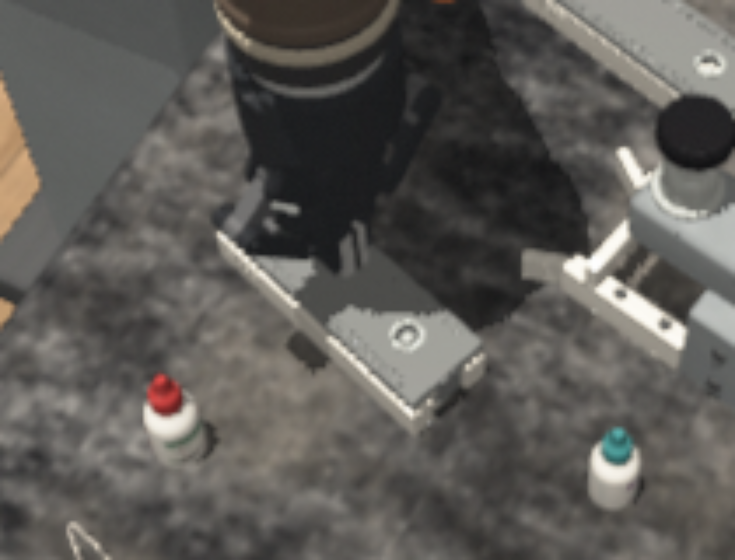

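Bottle stands upright aside (crop 175,425). Fingers are shut over the lid centre. Press.

Request:
jog_arm(deltas=[[[0.1,-0.3,-0.5],0],[[0,0,-0.5],0],[[0,0,-0.4],0],[[0,0,-0.4],0]])

```text
t: 8.33
tool_pos: [447.2, -412.7, 29.8]
ee_rot: [0.987, -0.162, 0.012, 0.009]
ft_force: [-0.0, 0.3, 0.2]
opening: 0.0
```

Request:
jog_arm(deltas=[[[0,0,-0.4],0],[[0,0,-0.4],0]])

```text
t: 8.5
tool_pos: [447.4, -413.1, 27.8]
ee_rot: [0.987, -0.163, 0.013, 0.009]
ft_force: [-13.1, 15.0, 45.5]
opening: 0.1
```

Request:
jog_arm(deltas=[[[0,0,0.5],0],[[0,0,1.5],0],[[0,0,3],0],[[-0.8,0.3,3],0],[[-2,0.7,0],0],[[-1.8,0.6,0],0],[[0,0,0],0]], claw=0.75)

```text
t: 9.08
tool_pos: [401.1, -399.6, 115.0]
ee_rot: [0.986, -0.163, 0.016, 0.012]
ft_force: [-0.3, 0.5, 0.5]
opening: 74.6
```

Run:
```python
from fit import *
s=read_state(); print(s["tool_pos"],s["ee_rot"],s["ft_force"],s["opening"],s["t"])
n="wrist"; c=cal(n); im,d=get_image(n); cv2.imwrite(f"pics/{n}2.png",im); np.savez(f"{n}2.npz",im=im,d=d,K=c[0],R=c[1],t=c[2])
p,=load("wrist2.npz")
q=sel(p,340,540,-480,-340,20,45);r=cv2.minAreaRect(q[:,:2].astype(np.float32)); print(r,np.percentile(q[:,2],[5,50,95]))
```

```text
[ 401.09691507 -399.59130818  115.02368537] [ 0.98638555 -0.16316948  0.01646012  0.01217902] [-0.34701186  0.47109603  0.53905632] 74.57531942509448 9.0833
((459.11407470703125, -378.21746826171875), (120.38008117675781, 148.77822875976562), 71.1138916015625) [27.05970099 28.75638728 30.04338057]
```

View pics/wrist2.png

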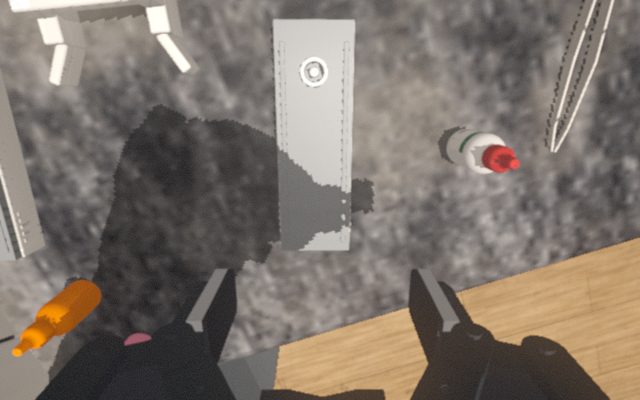

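Run:
```python
from fit import *
p,=load("wrist2.npz")
q=sel(p,340,540,-480,-340,25,33)
a=np.radians(-18.8);u=np.array([np.cos(a),np.sin(a)]);v=np.array([-u[1],u[0]]);d=q[:,:2]-[447,-411.4]
q=q[(abs(d@u)<85)&(abs(d@v)<32)]
r=cv2.minAreaRect(q[:,:2].astype(np.float32)); print(r,np.percentile(q[:,2],[5,50,95]))
ce=np.array(r[0]); al=np.radians(r[2]-90);u=np.array([np.cos(al),np.sin(al)]); print("grip",ce-55*u,"yaw",al,"well",ce+45*u)
```

```text
((447.7166748046875, -411.4666442871094), (48.170772552490234, 148.7261199951172), 71.10091400146484) [27.62243137 28.79562197 30.05728706]
grip [ 395.68169588 -393.65201636] yaw -0.32985127629199873 well [ 490.29074847 -426.04224895]
```

Request:
jog_arm(deltas=[[[-0.3,0.3,-2.5],0],[[-0.1,0.15,-3],0],[[0,0,-3],0],[[0,0,-1.5],0],[[0,0,0],0]])

```text
t: 9.55
tool_pos: [402.4, -399.1, 13.3]
ee_rot: [0.986, -0.164, 0.021, 0.015]
ft_force: [0.3, 0.7, -0.3]
opening: 74.7
```

Request:
jog_arm(deltas=[[[-0.6,0.4,-0.5],0],[[-0.2,0.1,-0.4],0],[[0,0,0],0]])

```text
t: 9.8
tool_pos: [395.7, -394.6, 3.1]
ee_rot: [0.986, -0.164, 0.021, 0.015]
ft_force: [0.0, 0.3, 0.2]
opening: 74.6
```

Request:
jog_arm(deltas=[[[0,0.05,0],0],[[0,0,0],0],[[0,0,0],0],[[0,0,0],0]], claw=-1, force=50)

```text
t: 10.13
tool_pos: [397.9, -395.8, 5.7]
ee_rot: [0.986, -0.164, 0.022, 0.016]
ft_force: [1.0, 0.2, -1.7]
opening: 49.0
```

Request:
jog_arm(deltas=[[[-0.2,0,0.6],0],[[-0.6,0.2,0.5],0],[[-0.6,1.5,0],0.01],[[-0.2,2.5,0],0.02],[[0,2.8,0],0.02],[[0,2.2,0],0.02],[[0,1,0],0.02],[[0,0,0],0]])

```text
t: 10.8
tool_pos: [378.0, -291.3, 19.8]
ee_rot: [0.993, -0.118, 0.023, 0.015]
ft_force: [0.0, -0.1, -2.4]
opening: 48.8
```

```bash
cat > look.py <<'E'
from fit import *
import sys
k=sys.argv[1]
s=read_state(); print(s["tool_pos"].round(1),s["ee_rot"].round(4),"th",2*np.arctan2(s["ee_rot"][1],s["ee_rot"][0]),s["ft_force"].round(1),s["opening"],s["t"])
n="wrist"; c=cal(n); im,d=get_image(n); cv2.imwrite(f"pics/{n}{k}.png",im); np.savez(f"{n}{k}.npz",im=im,d=d,K=c[0],R=c[1],t=c[2])
E
python3 look.py 3
```

```text
[ 378.  -291.3   19.8] [ 0.9926 -0.1184  0.0231  0.0153] th -0.2375151269184621 [ 0.  -0.1 -2.4] 48.772088378199975 10.8
```

View pics/wrist3.png

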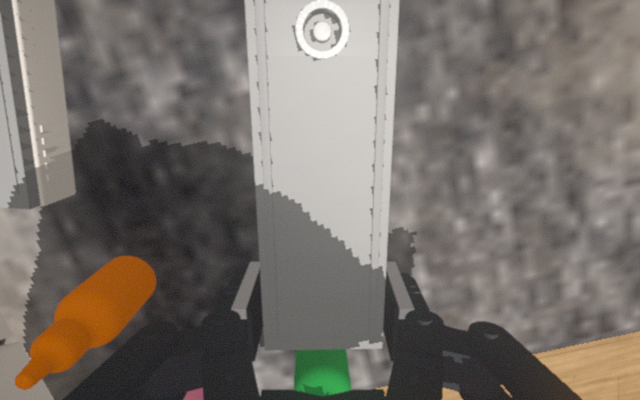

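Run:
```python
from fit import *
p,=load("wrist3.npz")
z=np.load("wrist3.npz");d=z["d"]; P=p.reshape(400,640,3)
q=P[60:330,275:370].reshape(-1,3); A=np.c_[q[:,:2]-q[:,:2].mean(0),np.ones(len(q))]; s=np.linalg.lstsq(A,q[:,2],rcond=None)[0]
u=np.array([.9727,-.2319]); v=np.array([.2319,.9727]); print("centroid",q.mean(0),"slope along",s[:2]@u,"across",s[:2]@v)
# edges of lid at rows
print("well",P[28,321], ray_z("",(321,29),40,(z["K"],z["R"],z["t"])))
for r in (80,150,220): 
    L=[ray_z("",(x,r),40,(z["K"],z["R"],z["t"]))[:2].round(1) for x in (248+ (r-10)*13/260,393-(r-10)*10/260)]; print(r,L)
n="scene"; c=cal(n); im,d=get_image(n); np.savez("scene3.npz",im=im,d=d,K=c[0],R=c[1],t=c[2]); cv2.imwrite("pics/scene3.png",cv2.resize(im[140:340,220:440],None,fx=3,fy=3))
```

```text
centroid [ 419.46174361 -300.32691422   44.05885572] slope along 0.014706191976603932 across 0.011237374695586654
well [ 474.15633523 -313.3238537    42.47528406] [ 474.28845311 -313.41140223   40.        ]
80 [array([ 464.5, -287. ]), array([ 453.5, -332.5])]
150 [array([ 441.7, -281.4]), array([ 430.4, -327.2])]
220 [array([ 416.3, -275.2]), array([ 404.7, -321.3])]
```

View pics/scene3.png

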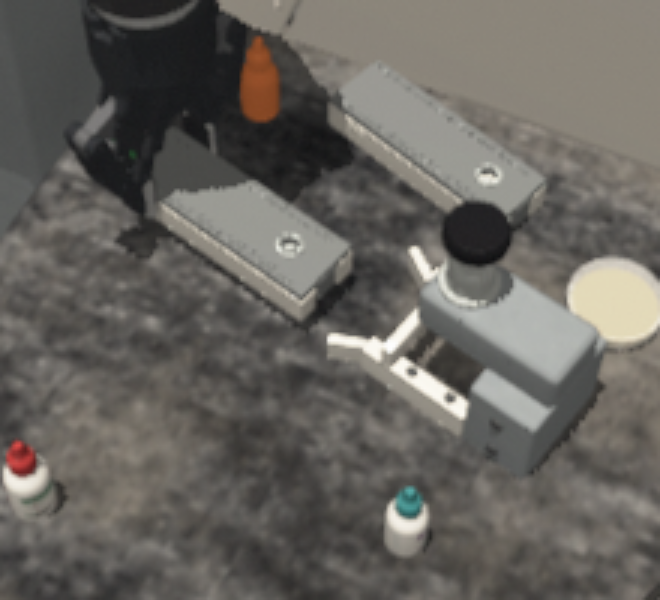

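Request:
jog_arm(deltas=[[[0.2,0.9,-0.4],0],[[0.1,0.5,-0.5],0],[[0,0,-0.3],0],[[0,0,0],0]])

```text
t: 11.23
tool_pos: [383.1, -281.2, 7.5]
ee_rot: [0.992, -0.121, 0.025, 0.017]
ft_force: [-0.5, -0.5, -2.8]
opening: 48.6
```

```bash
python3 look.py 4
python3 - <<'E'
from fit import *
p,=load("wrist4.npz")
z=np.load("wrist4.npz"); P=p.reshape(400,640,3)
q=P[60:330,275:370].reshape(-1,3); A=np.c_[q[:,:2]-q[:,:2].mean(0),np.ones(len(q))]; s=np.linalg.lstsq(A,q[:,2],rcond=None)[0]
u=np.array([.9727,-.2319]); v=np.array([.2319,.9727]); print("centroid",q.mean(0),"slope along",s[:2]@u,"across",s[:2]@v)
r=landmark_of("wrist","carrier_well"); print(r)
g=cv2.cvtColor(z["im"],cv2.COLOR_BGR2GRAY); cs=cv2.HoughCircles(g[:80,270:380],cv2.HOUGH_GRADIENT,1,30,param1=100,param2=20,minRadius=15,maxRadius=40); print(cs)
E
```

```text
[ 383.1 -281.2    7.5] [ 0.9922 -0.1214  0.0245  0.0171] th -0.243474695619061 [-0.5 -0.5 -2.8] 48.64718765424996 11.2333
centroid [ 424.42544344 -290.40900078   31.89062969] slope along 0.018886788159236452 across 0.01120509563081941
[]
[[[48.5 28.5 30.2]]]
```

View pics/wrist4.png

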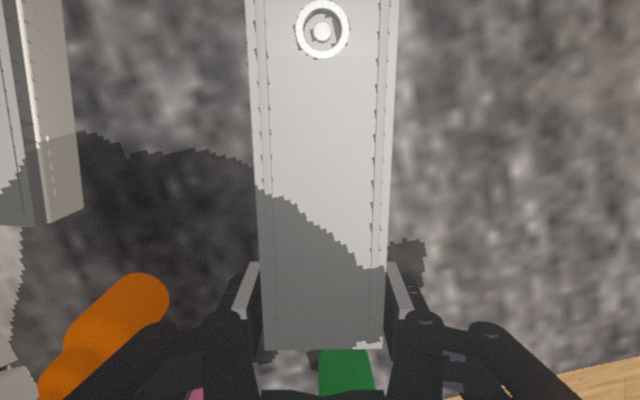

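Request:
jog_arm(deltas=[[[0.1,0.5,-0.2],0.01],[[0,0.1,-0.2],0],[[0,0,-0.1],0],[[0,0,0],0]])

```text
t: 11.67
tool_pos: [384.7, -275.9, 5.3]
ee_rot: [0.993, -0.116, 0.025, 0.018]
ft_force: [0.0, -0.0, -2.4]
opening: 48.7
```

Request:
jog_arm(deltas=[[[0,0,0],0],[[0,0,0],0],[[0,0,0],0]], claw=0.4)

```text
t: 11.92
tool_pos: [386.1, -276.5, 6.4]
ee_rot: [0.993, -0.116, 0.027, 0.018]
ft_force: [-1.2, -0.0, -0.1]
opening: 59.7
```

```bash
python3 look.py 5
python3 - <<'E'
from fit import *
p,=load("wrist5.npz")
z=np.load("wrist5.npz"); P=p.reshape(400,640,3);c=(z["K"],z["R"],z["t"])
q=P[60:330,275:370].reshape(-1,3); A=np.c_[q[:,:2]-q[:,:2].mean(0),np.ones(len(q))]; s=np.linalg.lstsq(A,q[:,2],rcond=None)[0]
u=np.array([.9727,-.2319]); v=np.array([.2319,.9727]); print("centroid",q.mean(0),"slope along",s[:2]@u,"across",s[:2]@v)
g=cv2.cvtColor(z["im"],cv2.COLOR_BGR2GRAY); cs=cv2.HoughCircles(g[:80,270:380],cv2.HOUGH_GRADIENT,1,30,param1=100,param2=20,minRadius=15,maxRadius=40); print(cs)
if cs is not None: w=cs[0][0]; print("well",ray_z("",(w[0]+270,w[1]),28,c))
E
```

```text
[ 386.1 -276.5    6.4] [ 0.9927 -0.1162  0.0269  0.0183] th -0.23296893152049794 [-1.2 -0.  -0.1] 59.68629597443406 11.9167
centroid [ 426.91710501 -285.22667843   29.24727989] slope along 0.019739066995767572 across 0.018744816390007774
[[[52.5 34.5 26.6]]]
well [ 480.46086778 -298.18593166   28.        ]
```

View pics/wrist5.png

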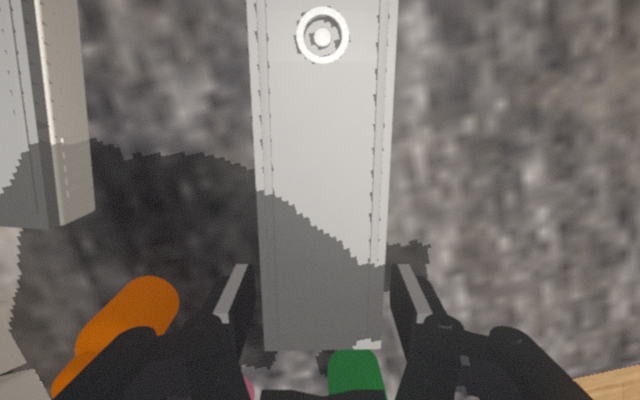

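Request:
jog_arm(deltas=[[[0,0,-0.1],0],[[0,0,0],0],[[0,0,0],0],[[0,0,0],0]], claw=-1)

```text
t: 12.3
tool_pos: [386.4, -276.7, 6.0]
ee_rot: [0.993, -0.116, 0.027, 0.018]
ft_force: [-0.4, 0.5, 1.0]
opening: 48.7
```

Request:
jog_arm(deltas=[[[0.5,-0.12,-0.05],0],[[0.8,-0.19,-0.05],0],[[0.8,-0.19,0],0],[[0.6,-0.14,0],0],[[0.4,-0.1,0],0],[[0,0,0],0]])

```text
t: 12.8
tool_pos: [411.0, -282.8, 6.1]
ee_rot: [0.993, -0.117, 0.021, 0.019]
ft_force: [-1.8, 1.1, 4.3]
opening: 48.6
```

```bash
python3 look.py 6
python3 - <<'E'
from fit import *
n="scene"; c=cal(n); im,d=get_image(n); np.savez("scene6.npz",im=im,d=d,K=c[0],R=c[1],t=c[2]); cv2.imwrite("pics/scene6.png",cv2.resize(im[190:300,270:440],None,fx=4.5,fy=4.5))
E
```

```text
[ 411.  -282.8    6.1] [ 0.9927 -0.1173  0.0205  0.0186] th -0.23530117052733548 [-1.8  1.1  4.3] 48.58797807532537 12.8
```

View pics/wrist6.png

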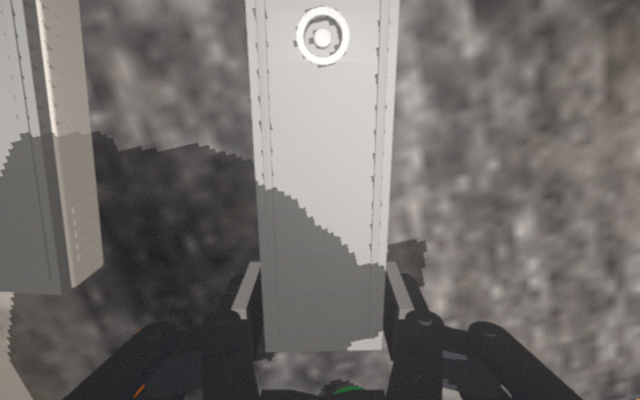

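View pics/scene6.png

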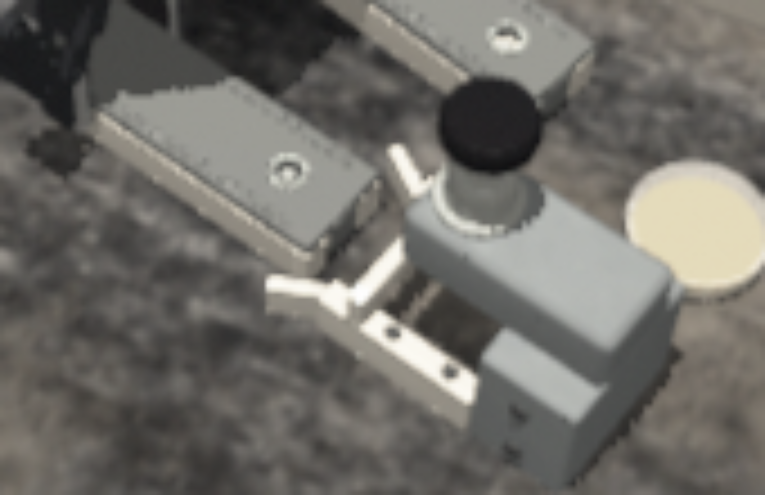

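Request:
jog_arm(deltas=[[[0.6,-0.14,0.05],0],[[0.9,-0.21,0],0],[[0.9,-0.21,0],0],[[0.9,-0.21,0],0],[[0.6,-0.14,0],0],[[0,0,0],0]])

```text
t: 13.4
tool_pos: [452.4, -292.3, 6.1]
ee_rot: [0.993, -0.118, 0.02, 0.018]
ft_force: [-2.4, -1.0, 2.1]
opening: 48.7
```

Request:
jog_arm(deltas=[[[0.6,-0.14,0],0],[[0.9,-0.21,0],0],[[0.9,-0.21,0],0],[[0.6,-0.14,0],0],[[0.3,-0.07,0],0],[[0,0,0],0]])

```text
t: 13.9
tool_pos: [486.8, -300.1, 6.1]
ee_rot: [0.993, -0.117, 0.018, 0.018]
ft_force: [-4.2, 0.6, 5.3]
opening: 48.4
```

Request:
jog_arm(deltas=[[[0.4,-0.1,0],0],[[0.4,-0.1,0],0],[[0.3,-0.07,0],0]])

```text
t: 14.15
tool_pos: [496.6, -302.4, 6.1]
ee_rot: [0.993, -0.118, 0.017, 0.018]
ft_force: [-4.2, 1.2, 2.8]
opening: 48.8
```

Request:
jog_arm(deltas=[[[0.3,-0.07,0],0],[[0.3,-0.07,0],0],[[0.3,-0.07,0],0]])

```text
t: 14.4
tool_pos: [498.2, -302.8, 5.9]
ee_rot: [0.993, -0.118, 0.009, 0.018]
ft_force: [-14.8, 2.7, 15.1]
opening: 48.4
```

Request:
jog_arm(deltas=[[[0.3,-0.07,0.05],0],[[0.2,-0.05,0.05],0]])

```text
t: 14.57
tool_pos: [498.0, -302.7, 6.0]
ee_rot: [0.993, -0.119, 0.004, 0.017]
ft_force: [-6.3, 0.7, 3.1]
opening: 49.1
```

```bash
python3 look.py 7
python3 - <<'E'
from fit import *
n="side"; c=cal(n); im,d=get_image(n); cv2.imwrite("pics/side7.png",cv2.resize(im[160:340,200:440],None,fx=3.3,fy=3.3))
n="scene"; c=cal(n); im,d=get_image(n); cv2.imwrite("pics/scene7.png",cv2.resize(im[190:300,270:440],None,fx=4.5,fy=4.5))
E
```

```text
[ 498.  -302.7    6. ] [ 0.9928 -0.1187  0.0043  0.0175] th -0.2380104944287752 [-6.3  0.7  3.1] 49.12777493264668 14.5667
```

View pics/wrist7.png

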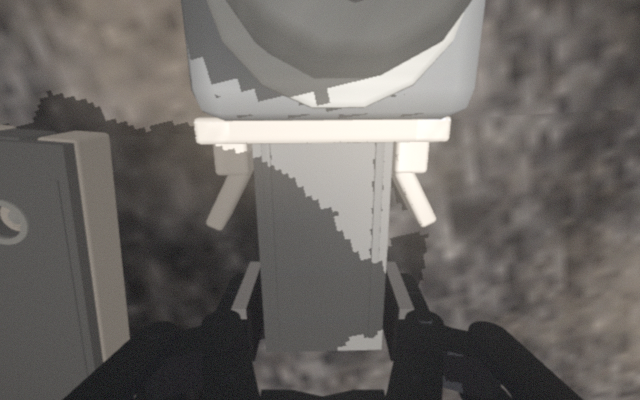

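View pics/scene7.png

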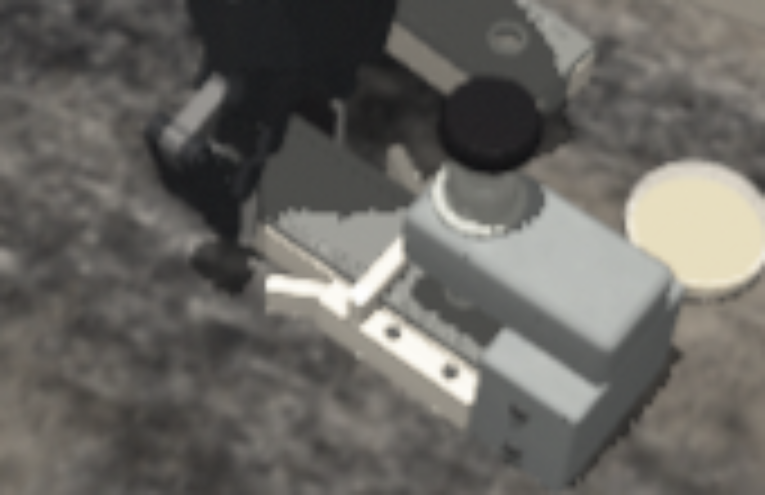

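Run:
```python
from fit import *
z=np.load("wrist7.npz"); c=(z["K"],z["R"],z["t"]); P=load("wrist7.npz")[0].reshape(400,640,3)
u=np.array([.9727,-.2319]); v=np.array([.2319,.9727]); N=np.array([591.5,-324.7])
q=P[100:150,200:445].reshape(-1,3); q=q[(q[:,2]>38)&(q[:,2]<47)]; 
s=(q[:,:2]-N)@u; print("gate s",np.percentile(s,[2,50,98]), "lat",np.percentile((q[:,:2]-N)@v,[1,99]),len(q))
q=P[200:399,280:365].reshape(-1,3); q=q[(q[:,2]>24)&(q[:,2]<34)]; s=(q[:,:2]-N)@u; print("lid tail s",np.percentile(s,[0,0.5,2]),np.median(q[:,2]))
q=P[180:250,200:445].reshape(-1,3); q=q[(q[:,2]>26)&(q[:,2]<34)]; print("lid lat",np.percentile((q[:,:2]-N)@v,[1,99]))
print(ray_z("",(322,351),28,c))
```

```text
gate s [-30.39384772 -26.98931557 -23.76535439] lat [-35.21814161  36.62653678] 5620
lid tail s [-119.19412012 -118.29240308 -117.08436179] 28.791262334815315
lid lat [-23.19120151  23.85346944]
[ 475.45329375 -296.02571081   28.        ]
```

Request:
jog_arm(deltas=[[[0,0,0],0],[[0,0,0],0],[[0,0,0],0],[[0,0,1],0],[[0,0,2.5],0],[[0,0,3.5],0],[[0,0,3.5],0],[[0,0,3.5],0]], claw=0.5)

```text
t: 15.38
tool_pos: [494.6, -299.3, 142.9]
ee_rot: [0.993, -0.118, -0.002, 0.014]
ft_force: [1.6, -0.5, -0.3]
opening: 64.0
```

Request:
jog_arm(deltas=[[[0,0,3],0],[[0,0,1.5],0],[[0,0,0],0]], claw=-1)

```text
t: 15.63
tool_pos: [498.1, -300.7, 201.3]
ee_rot: [0.993, -0.118, 0.006, 0.017]
ft_force: [0.3, 0.4, -1.2]
opening: 28.3
```

```bash
python3 look.py 8
python3 - <<'E'
from fit import *
P=load("wrist8.npz")[0].reshape(400,640,3)
u=np.array([.9727,-.2319]); v=np.array([.2319,.9727]); N=np.array([591.5,-324.7])
p=P.reshape(-1,3)
q=sel(p,540,640,-380,-270,144,156);print(len(q)); r=cv2.minEnclosingCircle(q[:,:2].astype(np.float32)); print("knob",r,np.median(q[:,2]),(np.array(r[0])-N)@u,(np.array(r[0])-N)@v)
q=sel(p,440,560,-360,-250,25,33); s=(q[:,:2]-N); m=abs(s@v)<20; print("tail",np.percentile((s@u)[m],[0,.5,2]),np.median(q[m,2]))
q=sel(p,530,600,-370,-270,38,47);s=(q[:,:2]-N)@u;print("gate",np.percentile(s,[2,50,98]))
E
```

```text
[ 498.1 -300.7  201.3] [ 0.9929 -0.118   0.0057  0.0168] th -0.23655744158743874 [ 0.3  0.4 -1.2] 28.30635925135456 15.6333
4374
knob ((591.9990844726562, -324.3077392578125), 18.89640998840332) 150.50384276725447 0.39449420043945577 0.49728971313475456
tail [-118.55387252 -117.82323016 -116.31296126] 28.761356130802774
gate [-30.38660826 -26.35200112 -22.4795166 ]
```

View pics/wrist8.png

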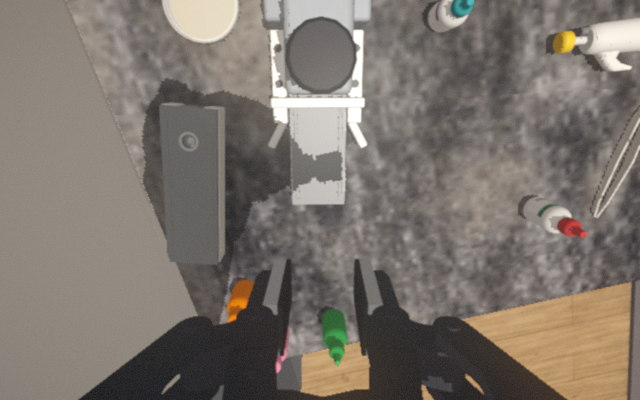

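Request:
jog_arm(deltas=[[[1.5,-0.38,0],0],[[2.5,-0.63,0],0],[[2.5,-0.63,0],0],[[1.5,-0.38,-0.5],0],[[0.5,-0.15,-1],0],[[0,0,-0.8],0],[[0,0,0],0]])

```text
t: 16.27
tool_pos: [583.8, -321.4, 167.2]
ee_rot: [0.993, -0.118, 0.002, 0.015]
ft_force: [0.2, 0.7, -0.1]
opening: 0.0
```

Request:
jog_arm(deltas=[[[0.7,-0.25,-0.4],0],[[0.1,0,-0.4],0],[[0,0,0],0]])

```text
t: 16.52
tool_pos: [589.3, -323.1, 156.1]
ee_rot: [0.993, -0.118, -0.001, 0.014]
ft_force: [0.3, -0.0, 0.8]
opening: -0.0
```

Request:
jog_arm(deltas=[[[0.25,-0.1,-0.4],0],[[0.1,0,-0.4],0],[[0,0,-0.4],0],[[0,0,-0.4],0]])

```text
t: 16.85
tool_pos: [592.3, -324.5, 143.9]
ee_rot: [0.993, -0.119, 0.002, 0.015]
ft_force: [-3.6, 1.6, 12.3]
opening: -0.0
```

Request:
jog_arm(deltas=[[[0,0,-0.4],0],[[0,0,-0.4],0]])

```text
t: 17.02
tool_pos: [592.4, -324.4, 141.0]
ee_rot: [0.993, -0.119, 0.004, 0.016]
ft_force: [-5.3, 3.6, 13.1]
opening: 0.2
```

Request:
jog_arm(deltas=[[[0,0,-0.5],0],[[0,0,-0.5],0]])

```text
t: 17.18
tool_pos: [592.6, -324.5, 137.4]
ee_rot: [0.993, -0.119, 0.007, 0.017]
ft_force: [-9.2, 5.2, 25.5]
opening: -0.1
```

Request:
jog_arm(deltas=[[[0,0,-0.3],0]])

```text
t: 17.27
tool_pos: [592.5, -324.4, 137.7]
ee_rot: [0.993, -0.119, 0.009, 0.018]
ft_force: [-4.7, 2.8, 10.7]
opening: -0.0
```

Run:
```python
from h import *
im,d=get_image("scene"); cv2.imwrite("pics/scene9.png",cv2.resize(im[170:300,300:440],None,fx=4.5,fy=4.5)); s=read_state(); print(s["tool_pos"],s["ft_force"])
```

```text
[ 592.44655402 -324.46317612  137.62194566] [-5.18447214  3.0735871  13.49501943]
```

View pics/scene9.png

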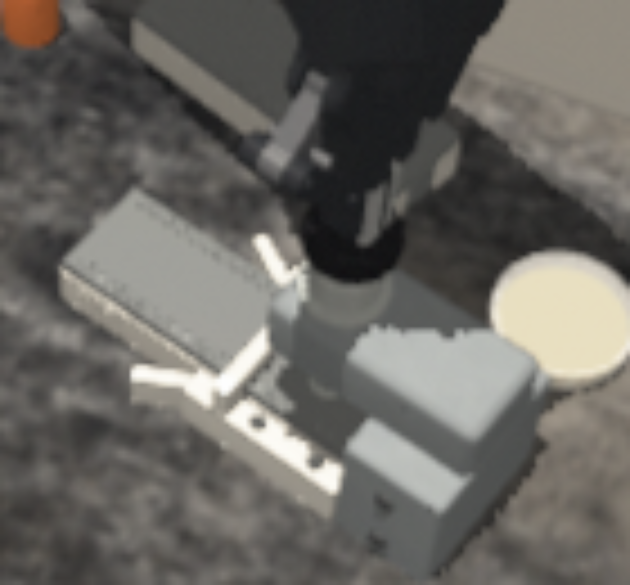

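Request:
jog_arm(deltas=[[[0,0,0.8],0],[[0,0,1.2],0],[[0,0,2.5],0],[[0,0,2],0],[[-2,0.5,0],0],[[-3,0.7,0],0],[[-3,0.7,0],0],[[-1.5,0.4,0],0]])

```text
t: 17.98
tool_pos: [498.5, -301.9, 211.1]
ee_rot: [0.993, -0.118, 0.014, 0.02]
ft_force: [0.6, -1.3, 0.8]
opening: -0.1
```

```bash
python3 look.py 9
python3 - <<'E'
from fit import *
P=load("wrist9.npz")[0].reshape(400,640,3)
u=np.array([.9727,-.2319]); v=np.array([.2319,.9727]); N=np.array([592,-324.4])
p=P.reshape(-1,3)
q=sel(p,540,640,-380,-270,125,156); print("knob z",np.percentile(q[:,2],[50,95]))
q=sel(p,440,560,-360,-250,25,33); s=(q[:,:2]-N); m=abs(s@v)<20; print("tail",np.percentile((s@u)[m],[0,.5,2]),np.median(q[m,2]))
q=sel(p,530,600,-370,-270,38,47);s=(q[:,:2]-N)@u;print("gate",np.percentile(s,[2,50,98]))
for n in ("scene","side"):
  im,d=get_image(n); cv2.imwrite(f"pics/{n}10.png",im)
im=cv2.imread("pics/scene10.png"); cv2.imwrite("pics/s10.png",cv2.resize(im[150:340,160:440],None,fx=2.8,fy=2.8))
E
```

```text
[ 498.5 -301.9  211.1] [ 0.9927 -0.118   0.0136  0.0195] th -0.23660401046433172 [ 0.6 -1.3  0.8] -0.06763062676788247 17.9833
knob z [150.52208793 151.74541231]
tail [-119.22338397 -118.61571161 -117.17528838] 28.758315531281944
gate [-30.36799035 -26.85592122 -22.91628281]
```

View pics/s10.png

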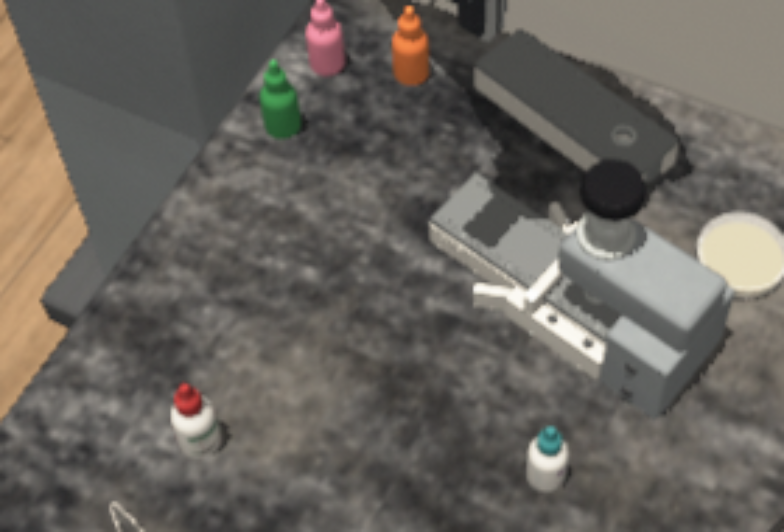

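View pics/wrist9.png

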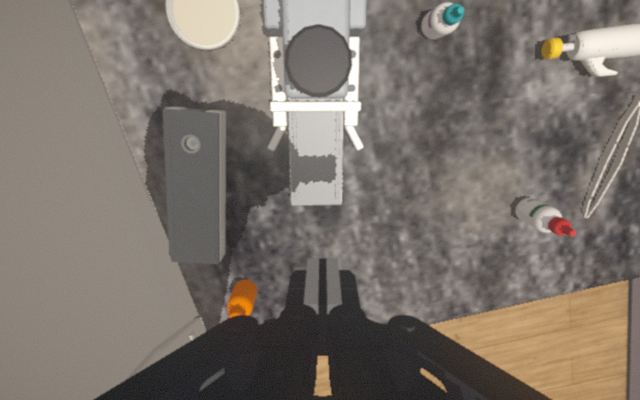

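```bash
python3 -c "
from plant import *
print(job_done())"
```

```text
the job is handed in; nothing more can be done
None
```

The job is handed in, at about 18 s of the 64 s allowed. The carrier is shut and home in the setter, and I pressed the knob through its full travel. I could not see the seal pin itself.

- **Bottle:** I stood the red-capped white bottle to the right, at about (407, -512) mm. The last pictures show it upright.
- **Lid:** I pressed it shut. It measured 28.8 mm afterwards against 34.5 mm before. The press ended at about 45 N vertically at the wrist. That is more than the lid needed, but it came through the closed fingertips and is below the 120 N wrist limit.
- **Carrier:** I slid it in until it met the stop. After the press, the lid's tail edge was 119.2 mm in front of the punch axis; about 119 mm means fully home.
- **Knob:** I pressed it from 150 to 137.5 mm, the full 12.5 mm to the bottom stop. It then came back up to 150.5 mm.
- **Seal pin:** That it was driven is inferred from the full knob travel with the carrier home. I did not catch the force drop at the trip point in the readings.
- **Other objects:** The sealed carrier, small dropper bottle and Petri dish look undisturbed in the pictures. I did not re-measure them. The arm was clear of everything at the end.

The small steps left the tool leaning up to about 0.07 rad. The carrier still sat flat on the bench.

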